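# Close and latch the burn-in cage guard

## Task

Shut the sliding perforated guard over the regulator in the test cage: raise the latch bar by its tab before it reaches the keeper, slide the guard along until the bar's nose is over the keeper notch, and let the bar drop fully home. The keeper's exact place is not known, so feel for the notch and do not ram the guard or force the bar against the keeper. Leave the other things on the bench where they are.

Things in the scene. Friction and masses are not known exactly. Their poses are not given: they have to be found in the camera images.
- frame: The test cage, bolted to the bench: aluminium base plate 200 (x) x 420 (y) x 12 mm high, a steel rail along y near each long edge, 53 mm high, and a regulator with a blue perforated cover between them. Origin: centre of the base's underside; z is up. The guard slides along the frame's +y to shut.
- guard: Perforated aluminium sheet 190 (x) x 170 (y) x 5 mm that slides up to 128 mm along the frame's y with about 2 N of friction, and stays where it is left. Origin: centre of its underside, 53 mm above the bench, at y = -115 mm in the frame when fully open. It carries the latch bar, whose pivot (axis along x) is 20 mm behind the origin (-y) and 31 mm above it.
- latch_bar (a joint): Angle of the latch bar about its pivot (rad). 0: level, lying on its own stop (also when home in the notch); grows as the free end rises, up to 0.7; falls back by its own weight (about 0.28 kg). About 0.08 when the nose rests on the keeper's hump. Flat steel bar 20 mm wide (x), 12 mm high, its middle line 84 mm above the bench when level, running from the pivot towards +y.
- nose (a point): Middle of the underside of the square nose that points down at the latch bar's free end, 170 mm from the pivot; 50 mm above the bench when the bar is level. The nose is 18 mm long (y) and 20 mm wide (x).
- lift_tab (a point): Grip point on the black upright tab on top of the latch bar, 145 mm from the pivot, 31 mm above the bar's middle line, so 115 mm above the bench when level. The tab is 14 mm thick (x), 24 mm long (y) and stands 45 mm above the bar's top face; this point is 25 mm above that face. Pinched from above along the frame's x, the bar can turn between the pads.
- notch_nominal (a point): Middle of the keeper's notch in its middle setting, 64 mm above the bench. Dark steel keeper, 40 mm wide (x); along +y: hump 30 mm long with upright front, top 64 mm above the bench; notch 22 mm long, 15 mm deep; rear lip 12 mm long, top 72 mm. The real keeper is fixed up to 10 mm either way along y from this point, which this reading does not show.
- spool: Bystander: small metal solder spool, 48 mm across, 30 mm high, standing on the cage's base plate beside the keeper. Origin: centre of its underside.
- screwdriver: Bystander: screwdriver lying on the bench. Origin: underside.
- flux_jar: Bystander: jar 44 mm across, 45 mm high. Origin: centre of its underside.
- heat_sink_slug: Bystander: aluminium disc 32 mm across, 22 mm high, on the cage's base plate beside the keeper. Origin: centre of its underside.
- spanner: Bystander: spanner lying on the bench. Origin: underside.

How it is judged:
By the outcome, as a careful person would: the job done as asked, in the order asked, and still so for the second after the job is handed in, with the robot touching nothing.
It also fails if it takes over 51 s, if anything falls off the work surface, if the arm or the gripper's body presses on something with over 40 N, if the wrist force passes 120 N, or if a joint passes its speed limit or range.

## Robot

A 6-joint arm with a two-finger parallel gripper is mounted at the origin on the work surface. World frame = base frame: x ahead of the robot, y to its left, z up, the work surface at z = 0. Lengths are in m, angles in degrees, forces in N, time in s.
With the tool pointing down it reaches from about 0.3 to 0.75 m from the base axis. Payload 8.5 kg.
Tool frame: the origin (TCP) lies on the centre line of the jaws, within the pads' length; the fingertips stand 17 mm ahead of it and the grasp point (between the pads) lies 2 mm behind it; z points along the fingers, y is the line along which they close (so a half turn about z gives the same grasp; the last joint's range is limited). The gripper opens to 85 mm and grips with 20 to 120 N. Pads are 22 mm wide; open, the fingers measure 114 mm over their backs; the gripper's body (76 mm by 85 mm) begins 54 mm behind the grasp point. The pads swing forward as they close: fully open they stand 13 mm farther back than shut.
Start: joints at [-84.872, 21.807, 74.336, -0, 83.858, -12.336], TCP at [0.165, -0.525, 0.248] pointing down, gripper open.
Joint ranges: [-178.18, 178.18], [-50.72, 133.34], [12.68, 142.11], [-81.47, 261.47], [9.98, 163.14], [-165.26, 165.26]. Speed limits (degrees/s): [136.94, 136.94, 180, 180, 180, 180].

## Interface

Orientations are given as a 3x3 rotation matrix whose columns are the frame's x, y, z axes.
In Python, from rig import env gives the robot as it stands.
- The arm moves only by the shell command python3 -m handwheel 'ROWS' [OPENING] [FORCE]. ROWS is JSON, a list that holds one entry, the list of rows, each a list of 4 numbers: the shift along the tool's x, y, z in m, then the turn about the tool's z in rad. In form: [[[x, y, z, roll], ...]]. A call has 1 to 5 rows; each row shifts and turns the commanded pose from where the row before left it, along the tool's axes as they then stand; what a row does not reach is not made up. A row lasts 1/12 s, in which the tool goes at most 41.7 mm and 7.16 degrees, less where a joint would pass 70% of its speed; a pose out of reach is approached as far as the arm can. A call is refused whole if a number of a shift passes 0.0417 or a number of a turn 0.125, either way. A call with a gripper value outside its range is refused whole. OPENING is the opening in per cent of the stroke, from 0 (shut) to 100 (fully open), set as the call begins (- or left out, the last holds). The fingers move at their own pace and stop on an object; FORCE is the grip in N (left out, the last holds). Time passes only in rows, so rows that do not move let the fingers close. It gives the time, the measured TCP pose, the force and the opening at its end, in the units of the state.
- env.observe(): the state, without advancing time (a new reading comes with each control period).
- env.get_image(name): name is "side" or "top" or "wrist"; returns (picture, depth): 420x560x3 uint8, red, green, blue; 420x560 float32, m along the optical axis (not along the pixel's ray), 0 where there is no reading.
- env.camera_params(name): a dict with "K" (3x3 intrinsics, pixels), "rvec" (rotation vector, rad) and "tvec" (3), from world to camera coordinates, as OpenCV has them. Camera axes: x right, y down, z forward; pixel columns grow to the right and rows downward; lengths in m; the calibration is good to about 2 mm. A picture is of the moment at which its call begins: read the wrist's pose just before it. camera_params takes no time and is no camera call; for the wrist camera it gives the pose at the moment of the call.
- env.close_job(): hands the job in, once; it reports no verdict.
The state is a dict: "time_s": time; "q": joint angles; "qvel": joint speeds; "joint_efforts": joint torques, N m; "position": TCP position; "tool_rot": TCP orientation; "ft_force": force on the tool from outside, world axes, zero at the start; "wrist_torque": the same for the moment, N m; "grip_width": finger opening in m.
Only numpy, scipy, OpenCV 4.12 (cv2) and the standard library are available. Lean on these libraries where they do the work, as an engineer would, in place of code of your own. Each camera call takes 0.05 s, during which the arm holds its last target. There are 200 camera calls.

## Working session

There is one attempt and no reset: what is moved stays moved. The work goes in short steps, Python scripts to look and compute and a shell command to move; the robot and the scene stay as the last step left them, time stands still between calls to the robot, and variables do not carry over. Pictures are saved under pics/ and viewed, on a budget of 10 in all, crops included, one or two more only if the job needs it, and the job is handed in when it is done.

```bash
mkdir -p pics; ls; python3 - <<'E'
from rig import env
import cv2,numpy as np
s=env.observe();print(s['time_s'],s['position'],np.round(s['tool_rot'],3).tolist(),s['ft_force'],s['grip_width'])
for n in ['top','side']:
    p,d=env.get_image(n);c=env.camera_params(n);print(n,c)
    np.savez(f'pics/{n}0.npz',p=p,d=d,K=c['K'],r=c['rvec'],t=c['tvec'])
    cv2.imwrite(f'pics/{n}0.png',p[...,::-1])
E
```

```text
pics
0.0 [ 0.16505742 -0.52437106  0.24769193] [[0.954, 0.3, -0.0], [0.3, -0.954, 0.002], [0.0, -0.001, -1.0]] [-0.61556707  0.30711046  0.80478548] 0.08513823142606641
top {'K': array([[423.90492408,   0.        , 282.03628837],
       [  0.        , 423.90492408, 212.78558701],
       [  0.        ,   0.        ,   1.        ]]), 'rvec': array([ 2.14859077, -2.15397282,  0.18462952]), 'tvec': array([0.01224977, 0.49494957, 1.1278909 ])}
side {'K': array([[497.29986011,   0.        , 278.51029503],
       [  0.        , 497.29986011, 205.50975794],
       [  0.        ,   0.        ,   1.        ]]), 'rvec': array([ 0.72456913, -2.37321098,  1.37620306]), 'tvec': array([0.42207297, 0.18366413, 1.10992135])}
```

View pics/top0.png

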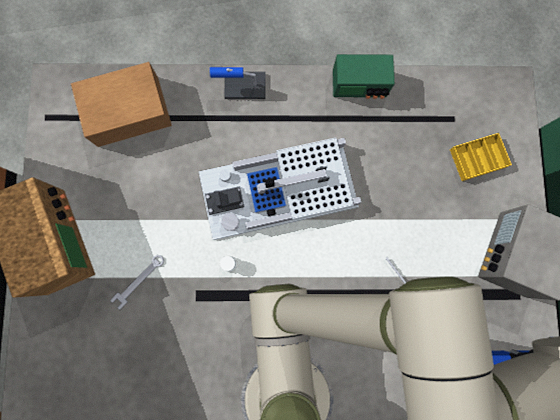

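View pics/side0.png

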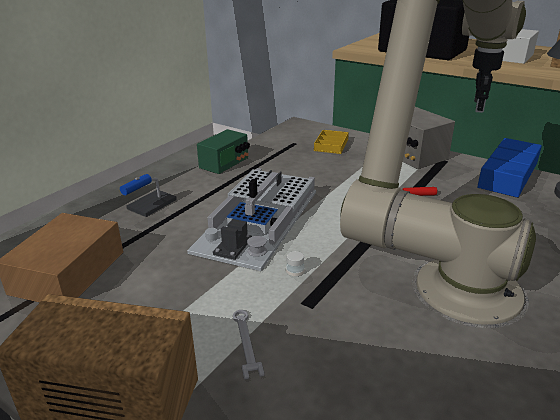

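The top view shows the cage, with guard at (315,178), black tab near (265,185), dark keeper near (225,200), and the spool and slug on either side of it. Image left is about world +y. Next I'll measure with depth.

```bash
cat > h.py <<'E'
import numpy as np,cv2
def cloud(p,d,c):
    K=c['K'];R=cv2.Rodrigues(np.array(c['rvec']))[0];t=np.array(c['tvec'])
    v,u=np.mgrid[:d.shape[0],:d.shape[1]]
    X=np.stack([(u-K[0,2])/K[0,0]*d,(v-K[1,2])/K[1,1]*d,d],-1)
    return (X-t)@R
E
python3 - <<'E'
from h import *
for n in ['top','side']:
    z=np.load(f'pics/{n}0.npz');p=z['p'];X=cloud(p,z['d'],dict(K=z['K'],rvec=z['r'],tvec=z['t']))
    hsv=cv2.cvtColor(p,cv2.COLOR_RGB2HSV)
    v,u=np.mgrid[:420,:560]
    box=(u>190)&(u<370)&(v>130)&(v<245) if n=='top' else (u>185)&(u<320)&(v>165)&(v<272)
    box&=z['d']>0
    def st(nm,m):
        P=X[m]; 
        if len(P)<5: print(n,nm,len(P));return
        r=cv2.minAreaRect(P[:,:2].astype(np.float32)*1000)
        print(n,nm,len(P),'med',np.round(np.median(P,0),4),'rect',np.round(r[0],1),np.round(r[1],1),round(r[2],1),'z',np.round(np.percentile(P[:,2],[2,98]),4))
    Z=X[...,2];V=hsv[...,2];S=hsv[...,1]
    st('base',box&(Z>.006)); st('basez',box&(Z>.004)&(Z<.02))
    dark=(V<75)&(S<90)
    def big(m):
        k,l,s,c=cv2.connectedComponentsWithStats(m.astype(np.uint8));return l==1+np.argmax(s[1:,4])
    st('guard',big(box&(Z>.05)&(Z<.066)&~dark))
    st('tab',box&(Z>.1)&(V<70)); st('above.1',box&(Z>.1)); st('tabtop',box&(Z>.125))
    st('keeper',box&(Z>.045)&(Z<.08)&dark&((u<248) if n=='top' else (v>215)))
    st('lip',box&(Z>.067)&(Z<.08)&dark&((u<248) if n=='top' else (v>215)))
    st('bar',box&(Z>.083)&(Z<.098))
E
```

```text
top base 11125 med [0.5598 0.0192 0.0509] rect [576.4  13.6] [514.1 330.2] 89.9 z [0.0066 0.0931]
top basez 4983 med [0.5404 0.1065 0.0114] rect [576.8  14.3] [516.8 331. ] 89.9 z [0.0041 0.0181]
top guard 4143 med [ 0.5827 -0.069   0.0593] rect [579.3 -28.4] [197.5 319.1] 12.8 z [0.0521 0.064 ]
top tab 70 med [0.5589 0.0446 0.135 ] rect [562.5  44.2] [14.1 23.3] 12.0 z [0.1024 0.1405]
top above.1 79 med [0.5592 0.0435 0.135 ] rect [562.5  44.3] [14.1 23.5] 12.0 z [0.1028 0.1404]
top tabtop 57 med [0.5617 0.0433 0.1363] rect [562.5  44.2] [14.1 23.3] 11.7 z [0.1287 0.1405]
top keeper 183 med [0.531  0.1689 0.052 ] rect [536.7 159. ] [40.9 63.7] 12.7 z [0.0463 0.0762]
top lip 29 med [0.5355 0.1797 0.0733] rect [535.3 159. ] [37.4 62.4] 13.5 z [0.0674 0.0774]
top bar 552 med [ 0.5782 -0.0335  0.0915] rect [580.9 -16.2] [ 39.4 192.3] 9.6 z [0.0849 0.0965]
side base 7716 med [0.5325 0.0797 0.0414] rect [627.5  10.6] [394.4 561. ] 26.9 z [0.0082 0.0907]
side basez 2330 med [0.5062 0.1677 0.0112] rect [595.2 -13.7] [361.  619.1] 38.7 z [0.0049 0.0196]
side guard 1025 med [ 0.5272 -0.0573  0.0562] rect [530.3 -34.1] [107.4 320.5] 11.9 z [0.0506 0.0592]
side tab 109 med [0.5542 0.055  0.1198] rect [558.1  49.2] [15.5 26.1] 13.7 z [0.1015 0.1349]
side above.1 109 med [0.5542 0.055  0.1198] rect [558.1  49.2] [15.5 26.1] 13.7 z [0.1015 0.1349]
side tabtop 42 med [0.5549 0.0512 0.1319] rect [557.3  48.9] [13.  25.8] 15.7 z [0.1264 0.1352]
side keeper 418 med [0.525  0.1637 0.0609] rect [513.6 127.8] [189.1 111.8] 34.4 z [0.0456 0.0722]
side lip 66 med [0.5249 0.1887 0.0701] rect [527.  187.8] [40.8 16.6] 15.2 z [0.0676 0.0729]
side bar 296 med [ 0.5706 -0.0186  0.0885] rect [575.4 -13.4] [ 36.9 189.5] 9.3 z [0.0837 0.0961]
```

```bash
H="python3 -m handwheel"
$H '[[[0,0,0,-0.1239],[0,0,0,-0.1239],[0,0,0,-0.1239],[0,0,0,-0.1239],[0,0,0,-0.1239]]]' 50 25
$H '[[[0,0,0,-0.1239],[0,0,0,-0.1239],[0,0,0,-0.1239],[0,0,0,-0.1239],[0,0,0,-0.1239]]]'
$H '[[[0,0,0,-0.1239],[0,0,0,-0.1239],[0,0,0,0],[0,0,0,0]]]'
```

```text
time_s: 0.52
position: [0.165, -0.5245, 0.248]
tool_rot: [[0.598, 0.802, -0.0], [0.802, -0.598, 0.001], [0.001, -0.001, -1.0]]
ft_force: [0.3, 0.0, -0.2]
grip_width: 0.0418
time_s: 0.93
position: [0.165, -0.5245, 0.2479]
tool_rot: [[0.021, 1.0, -0.0], [1.0, -0.021, 0.001], [0.001, -0.0, -1.0]]
ft_force: [-0.1, -0.2, 0.1]
grip_width: 0.0424
time_s: 1.27
position: [0.165, -0.5245, 0.2481]
tool_rot: [[-0.215, 0.977, -0.0], [0.977, 0.215, 0.001], [0.001, 0.0, -1.0]]
ft_force: [-0.6, 0.0, 0.2]
grip_width: 0.0429
```

```bash
H="python3 -m handwheel"
$H '[[[0.0235,0.0255,0,0],[0.0235,0.0255,0,0],[0.0235,0.0255,0,0],[0.0235,0.0255,0,0],[0.0235,0.0255,0,0]]]'
$H '[[[0.0235,0.0255,0,0],[0.0235,0.0255,0,0],[0.0235,0.0255,0,0],[0.0235,0.0255,0,0],[0.0235,0.0255,0,0]]]'
$H '[[[0.0235,0.0255,0,0],[0.0235,0.0255,0,0],[0.0235,0.0255,0,0],[0.0235,0.0255,0,0],[0.0235,0.0255,0,0]]]'
$H '[[[0.0235,0.0255,0,0],[0.0235,0.0255,0,0],[0.0235,0.0255,0,0],[0,0,0,0],[0,0,0,0]]]'
```

```text
time_s: 1.68
position: [0.2643, -0.3806, 0.2482]
tool_rot: [[-0.214, 0.977, 0.0], [0.977, 0.214, 0.0], [0.0, 0.0, -1.0]]
ft_force: [0.4, -0.1, 0.4]
grip_width: 0.0422
time_s: 2.1
position: [0.363, -0.2379, 0.2484]
tool_rot: [[-0.215, 0.977, 0.0], [0.977, 0.215, -0.0], [-0.0, 0.0, -1.0]]
ft_force: [0.4, -1.2, 0.5]
grip_width: 0.0428
time_s: 2.52
position: [0.4617, -0.0952, 0.2484]
tool_rot: [[-0.215, 0.977, 0.0], [0.977, 0.215, -0.0], [-0.0, 0.0, -1.0]]
ft_force: [0.4, -1.3, -0.6]
grip_width: 0.0424
time_s: 2.93
position: [0.5205, -0.0102, 0.2479]
tool_rot: [[-0.219, 0.976, -0.001], [0.976, 0.219, 0.0], [0.0, -0.001, -1.0]]
ft_force: [-0.2, -0.4, -0.7]
grip_width: 0.0425
```

Now the wrist camera, from close by.

```bash
cat >> h.py <<'E'
def shot(env,name,fn):
    c=env.camera_params(name);p,d=env.get_image(name)
    cv2.imwrite(fn,p[...,::-1]);return p,d,c,cloud(p,d,c)
E
python3 - <<'E'
from h import *
from rig import env
p,d,c,X=shot(env,'wrist','pics/w1.png')
np.savez('pics/w1.npz',p=p,d=d,X=X)
R=env.observe()['tool_rot'];u=R[:2,0];y=R[:2,1]
V=p.max(2);Z=X[...,2]
for nm,m in [('tabtop',(Z>.12)&(Z<.145)&(d>0)&(V<80)),('keep',(Z>.06)&(Z<.078)&(V<80)&(X[...,1]>.09)&(d>0)),('lip',(Z>.069)&(Z<.078)&(V<80)&(X[...,1]>.09)&(d>0))]:
    P=X[m]
    if len(P)>10:
        r=cv2.minAreaRect(P[:,:2].astype(np.float32)*1000);print(nm,len(P),np.round(r[0],1),np.round(r[1],1),round(r[2],2),np.percentile(P[:,2],[5,50,95]).round(4))
E
```

```text
tabtop 837 [561.2  46.9] [14.3 24. ] 12.4 [0.1243 0.1351 0.1365]
keep 1481 [540.  140.9] [40.1 20.9] 12.7 [0.0629 0.0644 0.0657]
```

View pics/w1.png

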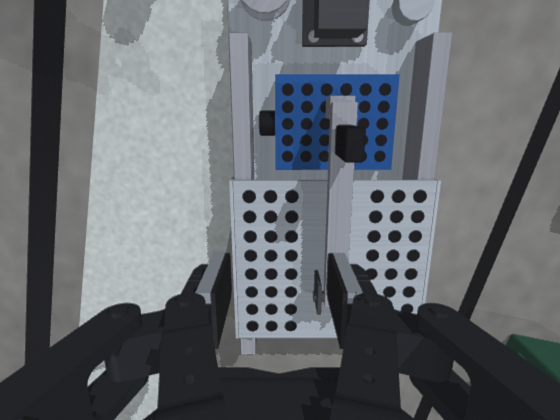

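The wrist view has the tab at (350,143) and the hump front at the top edge, near (335,45). The slide needed is about 102 mm. I'll move over the tab, go down and pinch it.

```bash
H="python3 -m handwheel"
$H '[[[0.0156,0.0174,0,0],[0.0156,0.0174,0,0],[0.0156,0.0174,0,0],[0,0,0.02,0],[0,0,0.02,0]]]'
$H '[[[0,0,0.02,0],[0,0,0.02,0],[0,0,0.02,0],[0,0,0.02,0],[0,0,0.012,0]]]'
$H '[[[0,0,0,0],[0,0,0,0]]]'
$H '[[[0,0,0,0],[0,0,0,0],[0,0,0,0],[0,0,0,0],[0,0,0,0]]]' 0 30
$H '[[[0,0,0,0],[0,0,0,0],[0,0,0,0]]]'
python3 - <<'E'
from h import *
from rig import env
p,d,c,X=shot(env,'side','pics/s2.png')
cv2.imwrite('pics/s2c.png',cv2.resize(p[130:290,150:350,::-1],None,fx=3,fy=3))
E
```

```text
time_s: 3.4
position: [0.5613, 0.0451, 0.2085]
tool_rot: [[-0.217, 0.976, 0.002], [0.976, 0.217, -0.001], [-0.001, 0.002, -1.0]]
ft_force: [-0.0, -0.1, -0.1]
grip_width: 0.0432
time_s: 3.82
position: [0.5598, 0.0442, 0.1146]
tool_rot: [[-0.215, 0.977, -0.003], [0.977, 0.215, 0.0], [0.001, -0.002, -1.0]]
ft_force: [1.2, 0.3, -0.8]
grip_width: 0.0426
time_s: 3.98
position: [0.5607, 0.0446, 0.1165]
tool_rot: [[-0.216, 0.976, -0.001], [0.976, 0.216, -0.0], [0.0, -0.001, -1.0]]
ft_force: [-0.3, 0.1, 0.3]
grip_width: 0.0427
time_s: 4.4
position: [0.5612, 0.0453, 0.1174]
tool_rot: [[-0.219, 0.976, 0.002], [0.976, 0.219, -0.001], [-0.001, 0.001, -1.0]]
ft_force: [-3.7, -1.9, 6.8]
grip_width: 0.0134
time_s: 4.65
position: [0.5612, 0.0454, 0.1174]
tool_rot: [[-0.219, 0.976, 0.002], [0.976, 0.219, -0.001], [-0.001, 0.001, -1.0]]
ft_force: [-3.1, -1.9, 6.6]
grip_width: 0.0135
```

View pics/s2c.png

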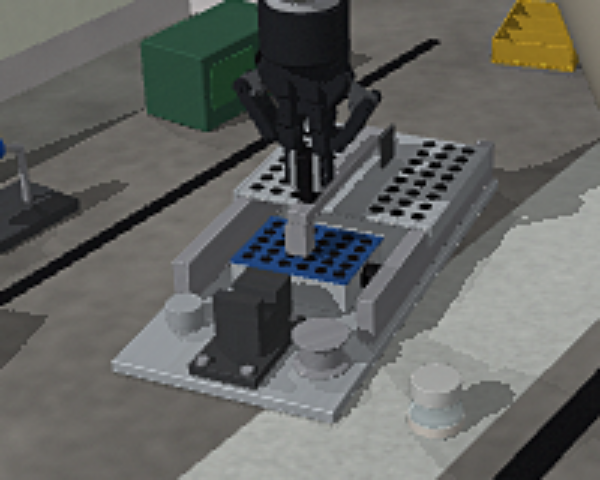

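The side view shows the pads pinching the tab at (305,175) in the crop, with the nose well clear of the keeper. Next I'll lift the tab along its arc.

```bash
H="python3 -m handwheel"
$H '[[[-0.001,0,-0.005,0],[-0.001,0,-0.005,0],[-0.0013,0,-0.005,0],[-0.0015,0,-0.005,0],[-0.0015,0,-0.004,0]]]'
$H '[[[0,0,0,0],[0,0,0,0],[0,0,0,0]]]'
python3 - <<'E'
from h import *
from rig import env
p,d,c,X=shot(env,'side','pics/s3.png')
cv2.imwrite('pics/s3c.png',cv2.resize(p[130:290,150:350,::-1],None,fx=3,fy=3))
E
```

```text
time_s: 5.12
position: [0.5625, 0.0394, 0.1408]
tool_rot: [[-0.219, 0.976, 0.0], [0.976, 0.219, 0.0], [0.0, 0.0, -1.0]]
ft_force: [3.4, -0.6, -5.1]
grip_width: 0.0135
time_s: 5.37
position: [0.5625, 0.0395, 0.1405]
tool_rot: [[-0.219, 0.976, 0.001], [0.976, 0.219, -0.0], [-0.0, 0.001, -1.0]]
ft_force: [1.9, -0.7, -2.6]
grip_width: 0.0136
```

View pics/s3c.png

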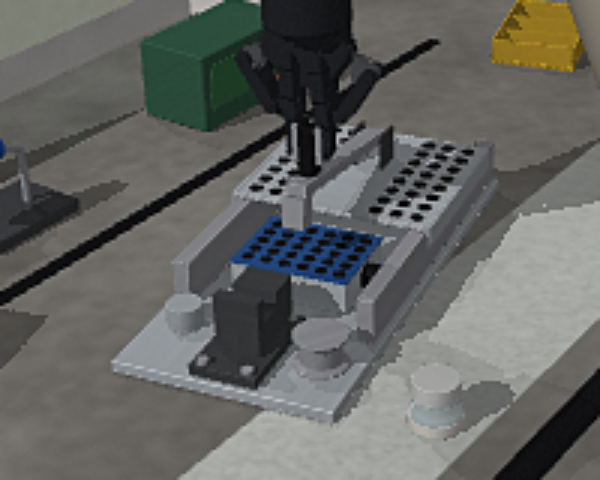

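The bar is up (about 0.16 rad) before the keeper. Next I'll slide along, stopping 12 mm short of the estimated notch.

```bash
H="python3 -m handwheel"
$H '[[[0.003,0,0,0],[0.006,0,0,0],[0.006,0,0,0],[0.006,0,0,0],[0.006,0,0,0]]]'
$H '[[[0.006,0,0,0],[0.006,0,0,0],[0.006,0,0,0],[0.006,0,0,0],[0.006,0,0,0]]]'
$H '[[[0.006,0,0,0],[0.006,0,0,0],[0.006,0,0,0],[0.006,0,0,0],[0.006,0,0,0]]]'
$H '[[[0.003,0,0,0],[0,0,0,0],[0,0,0,0],[0,0,0,0]]]'
python3 - <<'E'
from h import *
from rig import env
p,d,c,X=shot(env,'side','pics/s4.png')
cv2.imwrite('pics/s4c.png',cv2.resize(p[130:290,150:350,::-1],None,fx=3,fy=3))
E
```

```text
time_s: 5.83
position: [0.5563, 0.0667, 0.1404]
tool_rot: [[-0.219, 0.976, 0.0], [0.976, 0.219, -0.0], [-0.0, 0.0, -1.0]]
ft_force: [2.7, -1.7, -2.2]
grip_width: 0.0135
time_s: 6.25
position: [0.5498, 0.0958, 0.1404]
tool_rot: [[-0.219, 0.976, 0.0], [0.976, 0.219, -0.0], [-0.0, 0.0, -1.0]]
ft_force: [2.7, -2.6, -1.6]
grip_width: 0.0135
time_s: 6.67
position: [0.5432, 0.125, 0.1403]
tool_rot: [[-0.219, 0.976, 0.0], [0.976, 0.219, -0.0], [-0.0, 0.0, -1.0]]
ft_force: [2.8, -2.1, -1.4]
grip_width: 0.0139
time_s: 7.0
position: [0.5426, 0.1277, 0.1405]
tool_rot: [[-0.219, 0.976, 0.0], [0.976, 0.219, 0.001], [0.001, 0.0, -1.0]]
ft_force: [2.4, 1.8, -0.6]
grip_width: 0.0136
```

View pics/s4c.png

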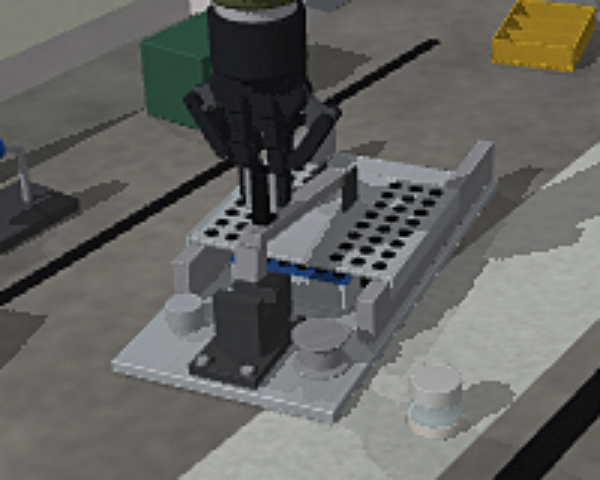

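The bar's nose is over the hump (crop (250,270)), still raised. Next I'll lower it and feel for the hump, then watch fz.

```bash
H="python3 -m handwheel"
$H '[[[0.001,0,0.003,0],[0.001,0,0.003,0],[0.001,0,0.003,0],[0,0,0,0],[0,0,0,0]]]'
for i in 1; do :; done
$H '[[[0.0004,0,0.001,0],[0,0,0,0],[0,0,0,0]]]'
$H '[[[0.0004,0,0.001,0],[0,0,0,0],[0,0,0,0]]]'
$H '[[[0,0,0.001,0],[0,0,0,0],[0,0,0,0]]]'
```

```text
time_s: 7.47
position: [0.5419, 0.1303, 0.131]
tool_rot: [[-0.219, 0.976, -0.0], [0.976, 0.219, 0.0], [0.0, -0.0, -1.0]]
ft_force: [2.6, 1.9, -0.8]
grip_width: 0.0135
time_s: 7.72
position: [0.5419, 0.1306, 0.1303]
tool_rot: [[-0.219, 0.976, 0.0], [0.976, 0.219, -0.0], [-0.0, -0.0, -1.0]]
ft_force: [2.5, 1.4, 0.6]
grip_width: 0.0139
time_s: 7.97
position: [0.5419, 0.1307, 0.1302]
tool_rot: [[-0.219, 0.976, 0.001], [0.976, 0.219, -0.001], [-0.001, 0.001, -1.0]]
ft_force: [0.6, 0.1, 7.6]
grip_width: 0.0137
time_s: 8.22
position: [0.542, 0.1307, 0.13]
tool_rot: [[-0.219, 0.976, 0.002], [0.976, 0.219, -0.001], [-0.001, 0.001, -1.0]]
ft_force: [-2.1, -0.1, 14.5]
grip_width: 0.0133
```

Hump felt at z≈0.130. I'll ease off to a light touch and creep forward in small steps until the resistance drops.

```bash
H="python3 -m handwheel"
$H '[[[0,0,-0.0013,0],[0,0,0,0],[0.002,0,0,0],[0,0,0,0]]]' | grep -E "pos|ft"
$H '[[[0.002,0,0,0],[0,0,0,0],[0,0,0,0]]]'| grep -E "pos|ft"
$H '[[[0.002,0,0,0],[0,0,0,0],[0,0,0,0]]]'| grep -E "pos|ft"
$H '[[[0.0015,0,0,0],[0,0,0,0],[0,0,0,0]]]'| grep -E "pos|ft"
```

```text
position: [0.5416, 0.1321, 0.1301]
ft_force: [1.1, -6.2, 7.3]
position: [0.5413, 0.1338, 0.1301]
ft_force: [1.7, -6.5, 6.2]
position: [0.5408, 0.1358, 0.1301]
ft_force: [1.9, -6.6, 7.3]
position: [0.5402, 0.1381, 0.1294]
ft_force: [2.9, -1.7, 1.1]
```

Resistance gone: the notch has been found. Advance a hair, then lower gently.

```bash
H="python3 -m handwheel"
$H '[[[0.001,0,0,0],[0,0,0.001,0],[0,0,0.001,0],[0,0,0,0],[0,0,0,0]]]' | grep -E "pos|ft"
$H '[[[0.0004,0,0.001,0],[0.0004,0,0.001,0],[0,0,0,0],[0,0,0,0]]]'| grep -E "pos|ft"
```

```text
position: [0.5398, 0.1398, 0.1275]
ft_force: [1.0, 2.9, 0.8]
position: [0.5397, 0.1403, 0.1256]
ft_force: [2.1, 2.1, 0.5]
```

```bash
H="python3 -m handwheel"
$H '[[[0.0003,0,0.0012,0],[0.0003,0,0.0012,0],[0.0003,0,0.0012,0],[0,0,0,0],[0,0,0,0]]]'| grep -E "pos|ft"
$H '[[[0.0003,0,0.0012,0],[0.0003,0,0.0012,0],[0.0002,0,0.001,0],[0,0,0,0],[0,0,0,0]]]'| grep -E "pos|ft"
```

```text
position: [0.5395, 0.1412, 0.1222]
ft_force: [1.0, 4.0, 4.5]
position: [0.5393, 0.1425, 0.1192]
ft_force: [-0.6, 5.7, 8.4]
```

Almost down, with light side friction. I'll let go now and the bar can settle by itself.

```bash
H="python3 -m handwheel"
$H '[[[0,0,0,0],[0,0,0,0],[0,0,0,0],[0,0,0,0],[0,0,0,0]]]' 40
python3 - <<'E'
from h import *
from rig import env
p,d,c,X=shot(env,'side','pics/s5.png')
np.savez('pics/s5.npz',X=X,p=p,d=d)
cv2.imwrite('pics/s5c.png',cv2.resize(p[150:270,180:330,::-1],None,fx=4,fy=4))
E
```

```text
time_s: 11.3
position: [0.5392, 0.1417, 0.1183]
tool_rot: [[-0.219, 0.976, -0.001], [0.976, 0.219, -0.0], [0.0, -0.001, -1.0]]
ft_force: [0.1, 0.3, -0.4]
grip_width: 0.0341
```

View pics/s5c.png

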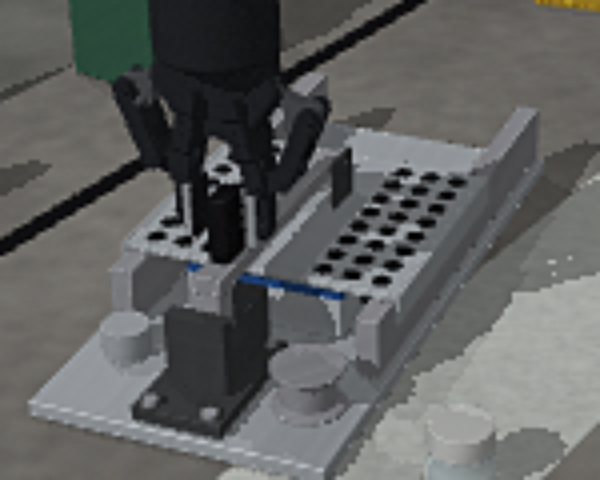

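The bar is released and its nose sits down behind the rear lip, at crop (205,290). I'll raise the gripper clear and measure the bar's level from above.

```bash
H="python3 -m handwheel"
$H '[[[0,0,-0.005,0],[0,0,-0.015,0],[0,0,-0.02,0],[0,0,-0.025,0],[0,0,-0.025,0]]]' >/dev/null
$H '[[[-0.02,0,-0.025,0],[-0.02,0,-0.02,0],[-0.025,0,0,0],[-0.025,0,0,0],[0,0,0,0]]]'
python3 - <<'E'
from h import *
from rig import env
o=np.array([0.5612,0.0469]);R=env.observe()['tool_rot'];u=R[:2,0]/np.linalg.norm(R[:2,0]);w=np.array([u[1],-u[0]])
for n in ['wrist','top','side']:
    p,d,c,X=shot(env,n,f'pics/e_{n}.png')
    s=(X[...,:2]-o)@u;t=(X[...,:2]-o)@w;Z=X[...,2];V=p.max(2);ok=d>0
    tab=ok&(Z>.1)&(Z<.15)&(V<80)&(abs(t)<.02)&(s>.05)&(s<.15)
    if tab.sum()>5:
        P=np.c_[s[tab],t[tab],Z[tab]];top=P[P[:,2]>np.percentile(P[:,2],60)]
        print(n,'tab s range',np.percentile(top[:,0],[2,98]).round(4),'ztop',np.percentile(Z[tab],[50,95]).round(4))
    for a in np.arange(-.03,.13,.02):
        m=ok&(abs(t)<.007)&(s>a)&(s<a+.02)&(Z>.07)&(Z<.11)
        if m.sum()>3: print('  bar',round(a+.01,3),np.percentile(Z[m],[50,90]).round(4),m.sum())
p=cv2.imread('pics/e_side.png');cv2.imwrite('pics/e_sc.png',cv2.resize(p[150:270,180:330],None,fx=4,fy=4))
E
```

```text
time_s: 12.18
position: [0.5599, 0.0506, 0.2541]
tool_rot: [[-0.216, 0.976, 0.001], [0.976, 0.216, -0.001], [-0.001, 0.001, -1.0]]
ft_force: [0.3, -0.6, -0.9]
grip_width: 0.0341
wrist tab s range [0.0892 0.1103] ztop [0.1353 0.1365]
  bar -0.02 [0.0904 0.0912] 344
  bar 0.0 [0.0905 0.0914] 356
  bar 0.02 [0.0905 0.0913] 369
  bar 0.04 [0.0905 0.0914] 402
  bar 0.06 [0.0906 0.0914] 440
  bar 0.08 [0.0905 0.0917] 448
  bar 0.12 [0.0905 0.0914] 268
side tab s range [0.0912 0.1127] ztop [0.1199 0.1346]
  bar -0.02 [0.0881 0.0911] 17
  bar 0.0 [0.0879 0.0896] 19
  bar 0.02 [0.0889 0.0906] 23
  bar 0.04 [0.0882 0.0898] 18
  bar 0.06 [0.0885 0.09  ] 20
  bar 0.08 [0.0892 0.0897] 4
  bar 0.12 [0.0897 0.1046] 70
```

View pics/e_sc.png

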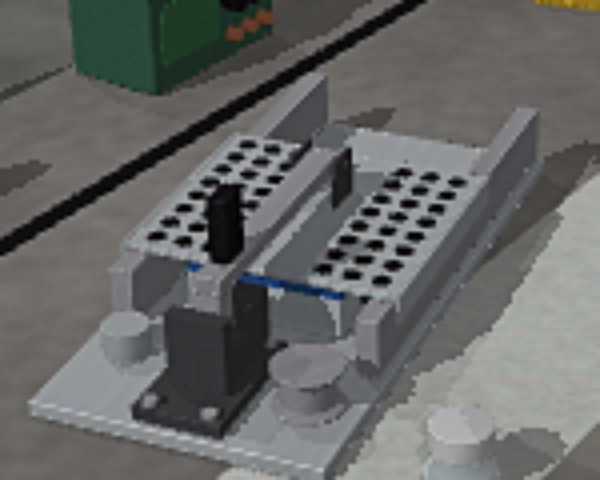

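View pics/e_wrist.png

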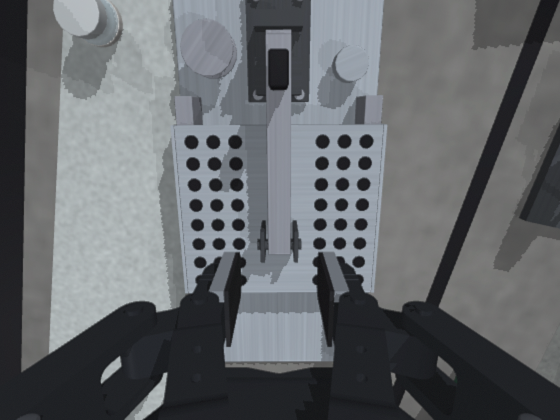

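The bar's top face lies flat at 90.5 mm along its whole length and the tab top is at 135 mm, so the bar is level and home. The spool (208,48) and the slug (350,62) are still standing beside the keeper, and the gripper is clear.

```bash
python3 -c "
from rig import env
print(env.close_job())"
```

```text
the job is handed in; nothing more can be done
None
```

The guard is shut and the latch bar is fully home in the keeper notch. I handed the job in at about 12 s of the 51 s allowed.

- **Raising and sliding:** I pinched the tab and raised the bar about 0.16 rad while its nose was still about 50 mm short of the keeper. I then slid the guard 90 mm with the bar up.
- **Feeling for the notch:** I lowered the nose onto the hump, which briefly pressed with up to about 15 N, and eased off to about 7 N. I crept forward in steps of about 2 mm until the resistance dropped, at about 98 mm of travel. My camera estimate had been about 102 mm.
- **Lowering home:** The last few millimetres met slight resistance (about 8 N down and 6 N along the slide), so I opened the gripper and the bar settled by itself.
- **Last checks:** In the wrist view the bar's top is level at 90.5 mm along its whole length (nominal 90). The tab top is at 135 mm, as when level, and the tab ended about 100 mm further along. The side view reads the bar 1–2 mm lower, within its calibration, and shows the nose down behind the rear lip. The top view gave no reading of the bar or tab at the end.
- **Other things on the bench:** The spool, slug and jar look undisturbed in the last pictures. The spanner and screwdriver were not re-checked, but the arm never went down near either. The gripper was open and well clear at hand-in.

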